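# Pack the printing caddy from behind the brush pot

### The job

Pack the wooden two-cell caddy for a printing lesson. First lift the squeeze bottle and the brush pot, which stand in front, off the low plywood tray and stand both on the black draining mat, leaving the ink tin and the baren (the hand-rubbing disc with a bar handle) where they are; then, with bottle and pot waiting on the mat, set the ink tin flat in the caddy's smaller cell and the baren flat, handle up, in its larger cell. Finally put the bottle and the brush pot back on the tray, each standing just where it stood at the start, never tipping them over, and leave the soap jar, bowl and tape roll alone.

Things in the scene. Friction and masses are not known exactly. Their poses are not given: they have to be found in the camera images.
- bottle: white plastic squeeze bottle with a grey pointed nozzle, upright: round body 60 mm in diameter up to 118 mm high, then a cone to a neck 26 mm across, 155 mm high in all, about 0.3 kg. Stands on the plywood tray, on the side nearer the robot. Origin: centre of its underside; z up its axis
- brushpot: straight grey plastic pot with five short brushes standing in it (one rigid piece): 66 mm in diameter, rim 108 mm high, brushes up to 157 mm high and inside the rim's outline, about 0.3 kg. Stands on the plywood tray beside the bottle, which of the two is left or right varies. Origin: centre of its underside; z up its axis
- tin: low round steel ink tin, 56 mm in diameter, 44 mm high, about 0.2 kg, on the plywood tray behind the bottle and pot (side away from the robot). Origin: centre of its underside; z up
- baren: baren, a wooden rubbing disc 84 mm in diameter and 12 mm thick with a bar handle on top: 18 mm wide along its x, 66 mm long along its y, from 12 to 38 mm above the underside, about 0.15 kg. On the plywood tray beside the tin, handle lying roughly along the tray's long side (within 0.25 rad). Origin: centre of the disc's underside; z up
- rack: fixed plywood tray, 200 (its x) by 250 mm (its y), yaw within 0.2 rad of square; floor 8 mm above the counter, lip 6 mm wide rising another 8 mm all round. Bottle and pot stand about 43 mm to its -x side (nearer the robot), 60 mm either side of the middle; tin and baren about 43 mm to its +x side, 60 mm either side. Origin: centre of underside
- mat: fixed black rubber draining mat with thin grey ribs, 150 mm (its x) by 220 mm (its y), top 4 mm above the counter; turned up to 0.2 rad. Big enough for both pots side by side along its y. Origin: centre of its underside
- caddy: fixed shallow wooden caddy, 194 (its x) by 112 mm (its y), yaw within 0.2 rad of square; floor 5 mm above the counter, walls and divider 6 mm thick, 22 mm high from the counter. Two cells: smaller one, nearer the robot, 76 by 100 mm inside, centre x = -53 mm, y = 0; larger one, further off, 100 by 100 mm inside, centre x = +41 mm, y = 0. Only the larger takes the baren. Origin: centre of underside
- soap: bystander: clear soap jar with a white cap, 60 mm in diameter, 100 mm high, at the far side of the counter; leave alone. Origin: centre of its underside
- bowl: bystander: white bowl, 100 mm across, 45 mm high, at the far side of the counter; leave alone. Origin: centre of its underside
- tape: bystander: roll of paper tape lying flat, 76 mm across, 24 mm high, at the far side of the counter; leave alone. Origin: centre of its underside
Not all that is in view belongs to the job. Several things have the shape of the baren; the one meant has the colours described above.

How it is judged:
By the outcome, as a careful person would: the job done as asked, in the order asked, and still so for the second after the job is handed in, with the robot touching nothing.
It also fails if it takes over 144 s, if anything falls off the work surface, if the arm or the gripper's body presses on something with over 40 N, if the wrist force passes 120 N, or if a joint passes its speed limit or range.

### The arm

A 7-joint arm with a two-finger parallel gripper is mounted at the origin on the work surface. World frame = base frame: x ahead of the robot, y to its left, z up, the work surface at z = 0. Lengths are in m, angles in rad, forces in N, time in s.
With the tool pointing down it reaches from about 0.4 to 0.875 m from the base axis. Payload 19.3 kg.
Tool frame: the origin (TCP) lies at the very end of the fingers, on their centre line; the grasp point (between the pads) lies 19 mm behind it; z points along the fingers, y is the direction in which the jaws open and shut (so a half turn about z gives the same grasp; the last joint's range is limited). The gripper opens to 85 mm and grips with 20 to 120 N. Pads are 22 mm wide; open, the fingers measure 114 mm over their backs; the gripper's body (76 mm by 85 mm) begins 54 mm behind the grasp point. The pads swing forward as they close: fully open they stand 13 mm farther back than shut.
Start: joints at [1.15, 0.521, -0.036, 1.599, 0.021, 1.021, -0.113], TCP at [0.215, -0.587, 0.231] pointing down, gripper open.
Joint ranges: [-2.91, 2.91], [-0.3, 2.13], [-1.5, 1.42], [0.17, 2.43], [-1.26, 4.41], [0.16, 1.93], [-2.52, 2.52]. Speed limits (rad/s): [1.89, 1.89, 2.39, 2.39, 3.01, 3.01, 3.01].

### API

Orientations are given as [roll, pitch, yaw] about the fixed x, y, z axes, in that order (R = Rz(yaw) Ry(pitch) Rx(roll)).
In Python, from workcell import bot gives the robot as it stands.
- The arm moves only by the tool carry_out, never from a script. Its argument "targets" is a list of rows, each a list of 7 numbers: the shift along the tool's x, y, z in mm, then the turn, a rotation vector about the tool's x, y, z in units of 6 degrees (1.0 is 6 degrees), then the closure in counts, from 0 (fully open) to 255 (shut). A call has 1 to 5 rows; each row shifts and turns the commanded pose from where the row before left it, along the tool's axes as they then stand; what a row does not reach is not made up. A row lasts 1/12 s, in which the tool goes at most 41.7 mm and 7.16 degrees, less where a joint would pass 70% of its speed; a pose out of reach is approached as far as the arm can. A call is refused whole if a number of a shift passes 41.7 or a number of a turn 1, either way. A call with a gripper value outside its range is refused whole. The fingers move at their own pace and stop on an object; "force" is the grip in N (left out, the last holds). Time passes only in rows, so rows that do not move let the fingers close. It gives the time, the measured TCP pose, the force and the opening at its end, in the units of the state.
- bot.observe(): the state, without advancing time (a new reading comes with each control period).
- bot.grab_frame(name): name is "side" or "top" or "wrist"; returns a dict with "color" (480x640x3 uint8, red, green, blue), "z_map" (480x640 float32, m along the optical axis (not along the pixel's ray), 0 where there is no reading), "K" (3x3 intrinsics, pixels), "k1" (the pictures are not rectified: a ray, as slopes to the right and down, at radius r is drawn at 1 + k1 r^2 times it, then the intrinsics apply), "cam_to_world" (4x4, takes a point from camera to world coordinates); the wrist camera has in their place "T_tool_cam" (4x4, takes a point from camera to tool coordinates, whose origin is the TCP and whose axes are the flange's). Camera axes: x right, y down, z forward; pixel columns grow to the right and rows downward; lengths in m; the calibration is good to about 2 mm. A picture is of the moment at which its call begins: read the wrist's pose just before it.
- bot.job_done(): hands the job in, once; it reports no verdict.
The state is a dict: "clock": time; "qpos": joint angles; "qd": joint speeds; "joint_efforts": joint torques, N m; "position": TCP position; "tool_rot": TCP orientation; "force": force on the tool from outside, world axes, zero at the start; "moment": the same for the moment, N m; "grip_width": finger opening in m.
Only numpy, scipy, OpenCV 4.12 (cv2) and the standard library are available. Lean on these libraries where they do the work, as an engineer would, in place of code of your own. Each camera call takes 0.05 s, during which the arm holds its last target. There are 200 camera calls.

## Working session

There is one attempt and no reset: what is moved stays moved. The work goes in short steps, Python scripts to look and compute and a tool call to move; the robot and the scene stay as the last step left them, time stands still between calls to the robot, and variables do not carry over. Pictures are saved under pics/ and viewed, about 12 in all and at most 16, crops included, and the job is handed in when it is done.

Besides the shell and the picture viewer there is one more tool, called after "Emit:" as name(argument=value, ...) on one line, values as JSON. carry_out: Moves the arm, as the interface text tells. Its arguments: {"type":"object","properties":{"targets":{"type":"array","items":{"type":"array","items":{"type":"number"}}},"force":{"type":"number"}},"required":["targets"]}

```bash
mkdir -p pics; ls; python3 - <<'E'
from workcell import bot
import cv2,numpy as np
np.set_printoptions(precision=4,suppress=True)
s=bot.observe(); print(s)
for n in("top","side"):
    f=bot.grab_frame(n); cv2.imwrite(f"pics/{n}0.png",f["color"][...,::-1]); np.savez(f"{n}0.npz",**f)
    print(n,f["K"],f["k1"],f["cam_to_world"])
f=bot.grab_frame("wrist"); print(f["K"],f["k1"],f["T_tool_cam"])
E
```

```text
pics
{'clock': 0.0, 'qpos': array([ 1.1498,  0.522 , -0.0363,  1.6   ,  0.0212,  1.0211, -0.1128]), 'qd': array([ 0.0008, -0.0002,  0.0014, -0.0008,  0.0013, -0.0007,  0.0024]), 'joint_efforts': array([  0.0027, -92.7105,   1.981 , -36.9934,   0.018 ,   0.0082,
         0.    ]), 'position': array([ 0.2147, -0.5866,  0.2307]), 'tool_rot': array([-3.1405,  0.0001,  0.3508]), 'force': array([ 0.6865, -0.5643, -0.191 ]), 'moment': array([-0.0116, -0.0016, -0.0321]), 'grip_width': 0.08535265607957973}
top [[580.7669   0.     320.2779]
 [  0.     580.7669 239.443 ]
 [  0.       0.       1.    ]] 0.05151332859191444 [[-0.0253 -0.9901  0.1383  0.3758]
 [-0.9997  0.0258  0.0018 -0.017 ]
 [-0.0054 -0.1382 -0.9904  1.3315]
 [ 0.      0.      0.      1.    ]]
side [[489.1978   0.     317.443 ]
 [  0.     489.1978 242.7476]
 [  0.       0.       1.    ]] -0.07249406014040106 [[-0.999  -0.019   0.0401  0.4895]
 [-0.0443  0.5    -0.8649  0.8961]
 [-0.0036 -0.8658 -0.5004  0.5671]
 [ 0.      0.      0.      1.    ]]
[[368.8467   0.     321.1245]
 [  0.     368.8467 237.8469]
 [  0.       0.       1.    ]] -0.04035718637509734 [[ 0.0001 -0.959  -0.2833  0.0708]
 [ 1.     -0.0002  0.0009  0.0012]
 [-0.0009 -0.2833  0.959  -0.1415]
 [ 0.      0.      0.      1.    ]]
```

View pics/top0.png

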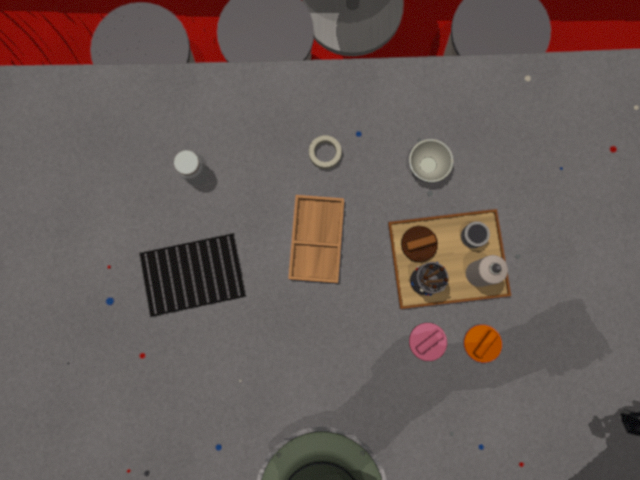

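View pics/side0.png

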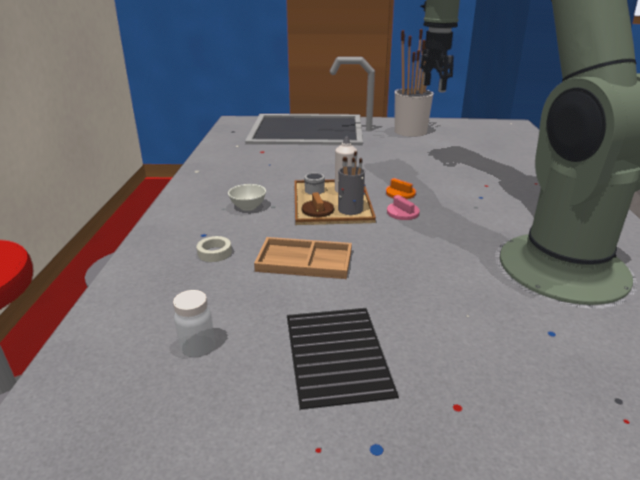

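Top view: the real baren is the dark brown disc at (419,243) in the tray. The baren-shaped decoys are pink (428,342) and orange (484,343), both on the counter. Tin (476,235), bottle (492,270), pot (432,278), caddy (317,239), mat (192,275).

```bash
cat > h.py <<'E'
import numpy as np, cv2
from scipy.spatial.transform import Rotation as R
np.set_printoptions(precision=4,suppress=True)
def pose(s):
    T=np.eye(4); T[:3,:3]=R.from_euler('xyz',s["tool_rot"]).as_matrix(); T[:3,3]=s["position"]; return T
def slopes(f,uv):
    uv=np.asarray(uv,float).reshape(-1,2); K=f["K"]; d=(uv-K[:2,2])/[K[0,0],K[1,1]]
    p=d.copy()
    for _ in range(8): p=d/(1+float(f["k1"])*(p**2).sum(1,keepdims=True))
    return np.c_[p,np.ones(len(p))]
def cast(f,uv,z,T=None):
    T=f["cam_to_world"] if T is None else T
    d=slopes(f,uv)@T[:3,:3].T; o=T[:3,3]
    return o+d*((z-o[2])/d[:,2])[:,None]
def cloud(f,T=None):
    T=f["cam_to_world"] if T is None else T
    v,u=np.mgrid[:480,:640]; p=slopes(f,np.c_[u.ravel(),v.ravel()])*f["z_map"].reshape(-1,1)
    return (p@T[:3,:3].T+T[:3,3]).reshape(480,640,3)
def wrist(bot):
    s=bot.observe(); f=bot.grab_frame("wrist"); return f,pose(s)@f["T_tool_cam"],s
def plan(s,goal,yaw):
    """steps in tool axes (mm) to goal with tool down, and yaw turn about tool z (6 deg units)"""
    T=pose(s); d=T[:3,:3].T@(np.array(goal)-T[:3,3])*1000
    Rg=R.from_euler('xyz',[np.pi,0,yaw]); r=(R.from_matrix(T[:3,:3]).inv()*Rg).as_rotvec()
    return d,np.degrees(r)/6
def blobs(m,n=30):
    c,_=cv2.findContours(m.astype(np.uint8),cv2.RETR_EXTERNAL,cv2.CHAIN_APPROX_NONE)
    return sorted([k for k in c if cv2.contourArea(k)>n],key=cv2.contourArea,reverse=True)
E
python3 - <<'E'
from h import *
f=dict(np.load("top0.npz")); c=cloud(f); img=f["color"]; hsv=cv2.cvtColor(img,cv2.COLOR_RGB2HSV)
P=c[...,2]; print("counter z",np.median(P[330:420,20:200]), P[250:290,300:330].mean())
def fit(m,name,z):
    for k in blobs(m)[:3]:
        r=cv2.minAreaRect(k); b=cast(f,cv2.boxPoints(r),z); e=b[1]-b[0];g=b[2]-b[1]
        print(name,r[0],"ctr",b.mean(0),"sides",np.linalg.norm(e),np.linalg.norm(g),"dir",np.arctan2(e[1],e[0]),np.arctan2(g[1],g[0]))
u=np.zeros((480,640),bool)
def win(x0,x1,y0,y1): w=u.copy(); w[y0:y1,x0:x1]=1; return w
H,S,V=cv2.split(hsv)
warm=(S>60)&((H<30))
fit(warm&win(380,520,200,315),"rack",.016)
fit(warm&win(280,355,185,295),"caddy",.022)
fit(cv2.morphologyEx(((V<60)&win(130,255,225,325)).astype(np.uint8),cv2.MORPH_CLOSE,np.ones((7,7))),"mat",.004)
for n,w,z0,z1 in(("bottle",win(470,520,240,300),.09,.17),("pot",win(405,460,250,305),.08,.17),("tin",win(455,500,215,255),.035,.06),("baren",win(395,445,220,262),.014,.045),("handle",win(395,445,220,262),.032,.045)):
    m=w&(P>z0)&(P<z1); q=c[m]; print(n,m.sum(),np.median(q,0),(q.min(0)+q.max(0))/2,np.ptp(q,axis=0))
cv2.imwrite("pics/c1.png",cv2.resize(img[190:320,260:520,::-1],None,fx=3,fy=3,interpolation=cv2.INTER_CUBIC))
E
```

```text
counter z -0.00048767832889062834 0.006797573481918916
rack (449.326416015625, 258.58245849609375) ctr [ 0.5092 -0.3056  0.016 ] sides 0.26082658324663127 0.2031935535842746 dir -1.4740162281614728 -3.0913805904526956
caddy (316.0171203613281, 238.4387664794922) ctr [ 0.5622 -0.005   0.022 ] sides 0.19814402107212936 0.11803383769854704 dir -0.09236151623258272 -1.6735885829554324
mat (191.5438995361328, 274.7048645019531) ctr [0.4882 0.2811 0.004 ] sides 0.22348266211075749 0.14962123727774368 dir -1.3816851913533184 -2.9379362827541082
bottle 793 [ 0.4711 -0.3622  0.1326] [ 0.4733 -0.3688  0.1284] [0.0588 0.0614 0.0764]
pot 483 [ 0.4594 -0.2444  0.1139] [ 0.4595 -0.2463  0.1218] [0.066  0.0661 0.0835]
tin 535 [ 0.5573 -0.359   0.0531] [ 0.558  -0.3615  0.0475] [0.0544 0.0587 0.0247]
baren 1001 [ 0.5417 -0.2357  0.0206] [ 0.5516 -0.24    0.0295] [0.0964 0.1145 0.0309]
handle 102 [ 0.5413 -0.2358  0.0431] [ 0.5435 -0.2383  0.039 ] [0.0321 0.0653 0.0118]
```

View pics/c1.png

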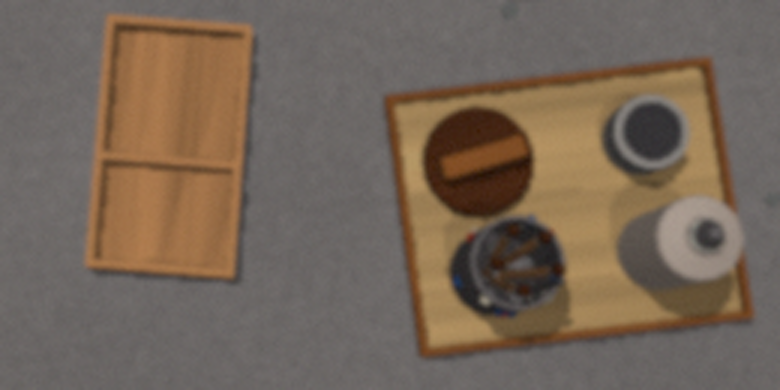

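Crop confirms it: dark brown disc with a wooden bar handle at left-rear of the tray, tin rear-right, pot front-left and bottle front-right. I'll move above the tray for one close measurement.

Emit:
carry_out(targets=[[32.8,-18.5,-10,0,0,0,0],[32.8,-18.5,-10,0,0,0,0],[32.8,-18.5,-10,0,0,0,0],[32.8,-18.5,-10,0,0,0,0],[32.8,-18.5,-10,0,0,0,0]], force=60)

```text
clock: 0.57
position: [0.3378, -0.4421, 0.2816]
tool_rot: [-3.141, 0.0, 0.351]
force: [1.9, -0.8, -1.4]
grip_width: 0.0854
```

Emit:
carry_out(targets=[[32.8,-18.5,-10,0,0,0,0],[32.8,-18.5,-10,0,0,0,0],[32.8,-18.5,-10,0,0,0,0],[32.8,-18.5,-10,0,0,0,0],[32.8,-18.5,-10,0,0,0,0]])

```text
clock: 0.98
position: [0.46, -0.2989, 0.3318]
tool_rot: [3.141, 0.0, 0.351]
force: [1.1, -0.7, 0.2]
grip_width: 0.0851
```

Emit:
carry_out(targets=[[0,0,0,0,0,0.835,0],[0,0,0,0,0,0.835,0],[0,0,0,0,0,0.835,0],[0,0,0,0,0,0.835,0],[0,0,0,0,0,0,0]])

```text
clock: 1.4
position: [0.4592, -0.3004, 0.3311]
tool_rot: [-3.141, 0.0, -0.003]
force: [-0.2, 0.3, -0.3]
grip_width: 0.0853
```

```bash
python3 - <<'E'
from workcell import bot
from h import *
f,T,s=wrist(bot); print(s["position"],s["tool_rot"],s["qpos"],s["force"],s["clock"])
np.savez("w1.npz",T=T,**f); cv2.imwrite("pics/w1.png",f["color"][...,::-1])
E
```

```text
[ 0.4592 -0.3004  0.3311] [-3.1415  0.0004 -0.0034] [ 0.5465  0.3072 -0.0981  1.6685  0.0323  1.1679 -1.1339] [-0.2029  0.2727 -0.3257] 1.4
```

View pics/w1.png

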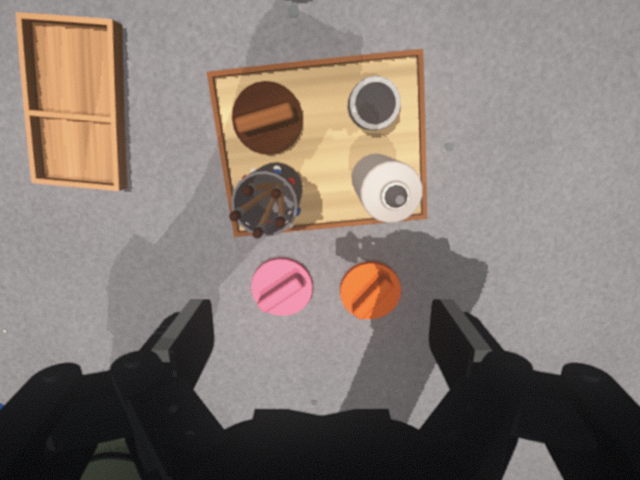

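Wrist view: pot rim (267,203), bottle shoulder (392,193), tin (375,105), baren (267,118), caddy (72,100), all clear. Measuring from this.

```bash
python3 - <<'E'
from h import *
f=dict(np.load("w1.npz")); T=f["T"]; c=cloud(f,T); P=c[...,2]; H,S,V=cv2.split(cv2.cvtColor(f["color"],cv2.COLOR_RGB2HSV))
def win(x0,x1,y0,y1): w=np.zeros((480,640),bool); w[y0:y1,x0:x1]=1; return w
print("counter",np.median(P[150:250,450:600]))
for n,w,z0,z1 in(("bottle",win(350,435,140,235),.085,.18),("pot",win(215,310,155,245),.1,.122),("brush",win(215,310,155,245),.14,.19),("tin",win(340,410,70,145),.04,.07)):
    m=w&(P>z0)&(P<z1); q=c[m]; (x,y),r=cv2.minEnclosingCircle(q[:,:2].astype(np.float32)); print(n,m.sum(),"circ",x,y,r,"mid",(q.min(0)+q.max(0))/2,"zmax",np.percentile(q[:,2],99.5))
def rect(m,name,z):
    k=blobs(m)[0]; r=cv2.minAreaRect(cast(f,k.reshape(-1,2),z,T)[:,:2].astype(np.float32)); print(name,r,"yaw",np.radians(r[2]))
warm=(S>60)&(H<30)
rect(warm&win(10,135,5,200),"caddy",.022)
rect(warm&win(200,432,40,245),"rack",.016)
m=win(225,310,75,158)&(H<30)&(S>60)
d=m&(V<90); k=blobs(cv2.morphologyEx(d.astype(np.uint8),cv2.MORPH_CLOSE,np.ones((15,15))))[0]
p=cast(f,k.reshape(-1,2),.020,T)[:,:2].astype(np.float32); print("disc",cv2.minEnclosingCircle(p))
h=win(230,305,95,140)&(P>.038)&(P<.056); print(h.sum()); q=c[h]; r=cv2.minAreaRect(q[:,:2].astype(np.float32)); print("handle",r,np.median(q,0)); 
E
```

```text
counter -0.0006311523910275119
bottle 3200 circ 0.4730663597583771 -0.36867770552635193 0.02957601100206375 mid [ 0.4734 -0.3686  0.1243] zmax 0.1624708201205725
pot 1052 circ 0.46010711789131165 -0.24582666158676147 0.03649646416306496 mid [ 0.4607 -0.2464  0.1109] zmax 0.12111508062584597
brush 508 circ 0.4599834680557251 -0.2460545301437378 0.02582203969359398 mid [ 0.4597 -0.2453  0.1504] zmax 0.16000923720357363
tin 2229 circ 0.5578337907791138 -0.3603605329990387 0.028401348739862442 mid [ 0.5576 -0.3603  0.047 ] zmax 0.05359617676087552
caddy ((0.560893177986145, -0.01040060818195343), (0.12342701852321625, 0.19442984461784363), 84.0246810913086) yaw 1.4665073379815572
rack ((0.5071720480918884, -0.303816020488739), (0.20316082239151, 0.2501588463783264), 5.441152095794678) yaw 0.09496601917340704
disc ((0.5431872606277466, -0.23938535153865814), 0.040494155138731)
997
handle ((0.5435421466827393, -0.23822106420993805), (0.018281694501638412, 0.06639265269041061), 15.244154930114746) [ 0.5438 -0.2392  0.0444]
```

Emit:
carry_out(targets=[[0.5,-27.2,10,0,0,0,0],[0.5,-27.2,10,0,0,0,0],[0,0,30,0,0,0,0],[0,0,30,0,0,0,0],[0,0,0,0,0,0,0]])

```text
clock: 1.87
position: [0.4582, -0.2449, 0.2471]
tool_rot: [-3.139, 0.006, 0.005]
force: [-1.9, 0.1, -0.5]
grip_width: 0.0854
```

Emit:
carry_out(targets=[[0,0,30,0,0,0,0],[0,0,30,0,0,0,0],[0,0,30,0,0,0,0],[0,0,25,0,0,0,0],[0,0,15,0,0,0,0]])

```text
clock: 2.28
position: [0.4598, -0.2463, 0.1201]
tool_rot: [-3.141, 0.002, 0.003]
force: [-0.2, 0.5, -0.3]
grip_width: 0.085
```

Emit:
carry_out(targets=[[0,0,6,0,0,0,0],[0,0,3,0,0,0,0],[0,0,0,0,0,0,0]])

```text
clock: 2.53
position: [0.4606, -0.2465, 0.113]
tool_rot: [3.141, -0.001, 0.002]
force: [1.4, -0.4, 0.0]
grip_width: 0.0852
```

Emit:
carry_out(targets=[[0,0,8,0,0,0,0],[0,0,5,0,0,0,0],[0,0,4,0,0,0,0],[0,0,0,0,0,0,0],[0,0,0,0,0,0,0]])

```text
clock: 2.95
position: [0.4601, -0.2461, 0.0953]
tool_rot: [-3.141, 0.0, 0.001]
force: [-0.9, -0.7, 0.4]
grip_width: 0.0853
```

```bash
python3 - <<'E'
from workcell import bot
from h import *
f,T,s=wrist(bot); print(s["position"],s["tool_rot"],s["force"])
cv2.imwrite("pics/w2.png",f["color"][...,::-1])
E
```

```text
[ 0.4601 -0.2461  0.0953] [-3.1415  0.0003  0.0011] [-0.8575 -0.7072  0.3822]
```

View pics/w2.png

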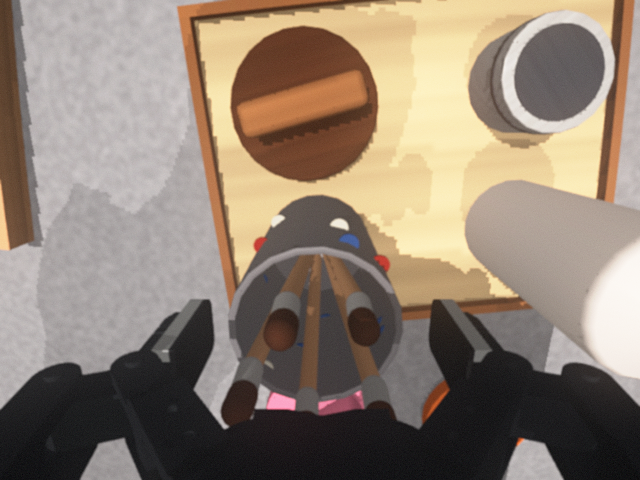

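Fingers straddle the rim (230–400 px), though the overlap looks small. Going a bit lower while watching the force.

Emit:
carry_out(targets=[[0,0,1.5,0,0,0,0],[0,0,1.5,0,0,0,0],[0,0,0,0,0,0,0],[0,0,0,0,0,0,0]])

```text
clock: 3.33
position: [0.4601, -0.2461, 0.0923]
tool_rot: [-3.142, 0.0, 0.001]
force: [0.2, -0.8, -1.2]
grip_width: 0.0853
```

Emit:
carry_out(targets=[[0,0,0,0,0,0,255],[0,0,0,0,0,0,255],[0,0,0,0,0,0,255],[0,0,0,0,0,0,255],[0,0,0,0,0,0,255]], force=70)

```text
clock: 3.75
position: [0.4608, -0.2459, 0.0931]
tool_rot: [3.141, -0.001, 0.001]
force: [-2.1, 4.4, 15.7]
grip_width: 0.0642
```

Emit:
carry_out(targets=[[0,0,0,0,0,0,255],[0,0,-3,0,0,0,255],[0,0,-5,0,0,0,255],[0,0,-8,0,0,0,255],[0,0,0,0,0,0,255]])

```text
clock: 4.17
position: [0.4606, -0.2464, 0.1097]
tool_rot: [3.141, -0.001, 0.001]
force: [0.2, -0.4, -3.3]
grip_width: 0.064
```

```bash
python3 - <<'E'
from workcell import bot
from h import *
f,T,s=wrist(bot); print(s["position"],s["tool_rot"],s["force"],s["grip_width"])
g=bot.grab_frame("side")["color"][130:250,270:450]
cv2.imwrite("pics/w3.png",np.hstack([f["color"][200:],cv2.resize(g,(420,280))])[:,240:,::-1])
E
```

```text
[ 0.4606 -0.2464  0.1097] [ 3.141  -0.0013  0.0008] [ 0.211  -0.3856 -3.2775] 0.06397597701693793
```

View pics/w3.png

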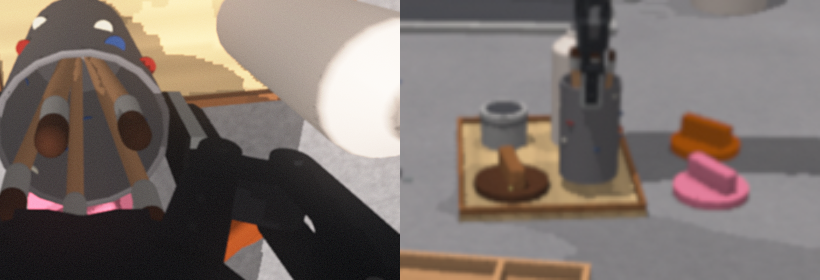

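Pot held (−3.3 N, width 64 mm) and clear of the tray. Carrying it to the far half of the mat.

Emit:
carry_out(targets=[[0,0,-30,0,0,0,255],[0,-10,-30,0,0,0,255],[1.2,-20,-10,0,0,0,255],[1.2,-30,0,0,0,0,255],[1.2,-38,0,0,0,0,255]])

```text
clock: 4.68
position: [0.4637, -0.1487, 0.1789]
tool_rot: [3.141, -0.001, -0.002]
force: [0.2, 1.9, -3.0]
grip_width: 0.0639
```

Emit:
carry_out(targets=[[1.2,-38,0,0,0,0,255],[1.2,-38,0,0,0,0,255],[1.2,-38,0,0,0,0,255],[1.2,-38,0,0,0,0,255],[1.2,-38,0,0,0,0,255]])

```text
clock: 5.1
position: [0.469, 0.0437, 0.1782]
tool_rot: [3.142, 0.0, 0.001]
force: [0.6, 0.3, -3.4]
grip_width: 0.0636
```

Emit:
carry_out(targets=[[1.2,-38,0,0,0,0,255],[1.2,-38,0,0,0,0,255],[1.2,-38,0,0,0,0,255],[1.2,-38,0,0,0,0,255],[1.2,-38,0,0,0,0,255]])

```text
clock: 5.52
position: [0.4748, 0.2337, 0.1781]
tool_rot: [3.141, 0.0, 0.001]
force: [1.9, -0.2, -2.9]
grip_width: 0.0638
```

Emit:
carry_out(targets=[[1.2,-38,0,0,0,0,255],[0,-30,0,0,0,0,255],[0,-20,0,0,0,0,255],[0,0,0,0,0,0,255],[0,0,0,0,0,0,255]])

```text
clock: 5.93
position: [0.4758, 0.3208, 0.1777]
tool_rot: [3.141, 0.001, 0.003]
force: [0.5, -1.5, -3.7]
grip_width: 0.0639
```

Emit:
carry_out(targets=[[2,-17,10,0,0,0,255],[0,0,25,0,0,0,255],[0,0,20,0,0,0,255],[0,0,15,0,0,0,255],[0,0,8,0,0,0,255]])

```text
clock: 6.35
position: [0.478, 0.3351, 0.0984]
tool_rot: [3.14, 0.002, -0.0]
force: [-1.0, 0.3, -2.6]
grip_width: 0.0639
```

Emit:
carry_out(targets=[[0,0,4,0,0,0,255],[0,0,2,0,0,0,255],[0,0,0,0,0,0,255],[0,0,0,0,0,0,255]])

```text
clock: 6.68
position: [0.4788, 0.337, 0.0951]
tool_rot: [-3.141, -0.001, 0.001]
force: [-0.6, 0.2, -2.9]
grip_width: 0.0639
```

Emit:
carry_out(targets=[[0,0,2,0,0,0,255],[0,0,2,0,0,0,255],[0,0,1,0,0,0,255],[0,0,0,0,0,0,255]])

```text
clock: 7.02
position: [0.4785, 0.337, 0.0894]
tool_rot: [-3.141, -0.0, 0.001]
force: [0.7, 0.9, -1.5]
grip_width: 0.0636
```

Emit:
carry_out(targets=[[0,0,1,0,0,0,255],[0,0,0,0,0,0,255],[0,0,0,0,0,0,255]])

```text
clock: 7.27
position: [0.479, 0.3372, 0.0892]
tool_rot: [-3.141, -0.001, 0.001]
force: [-1.1, -1.8, 12.4]
grip_width: 0.0639
```

Contact at +12 N. Releasing, rising and returning to the bottle.

Emit:
carry_out(targets=[[0,0,0,0,0,0,200],[0,0,0,0,0,0,0],[0,0,0,0,0,0,0],[0,0,0,0,0,0,0],[0,0,0,0,0,0,0]])

```text
clock: 7.68
position: [0.4784, 0.3369, 0.0883]
tool_rot: [-3.142, 0.0, 0.001]
force: [0.2, -0.9, 0.9]
grip_width: 0.0852
```

Emit:
carry_out(targets=[[0,0,-5,0,0,0,0],[0,0,-20,0,0,0,0],[0,0,-35,0,0,0,0],[0,0,-40,0,0,0,0],[0,40,-5,0,0,0,0]])

```text
clock: 8.1
position: [0.4791, 0.3046, 0.1995]
tool_rot: [-3.133, -0.006, 0.008]
force: [0.6, 0.3, 1.2]
grip_width: 0.0852
```

Emit:
carry_out(targets=[[0,40,0,0,0,0,0],[0,40,0,0,0,0,0],[0,40,0,0,0,0,0],[0,40,0,0,0,0,0],[0,40,0,0,0,0,0]])

```text
clock: 8.52
position: [0.4783, 0.0951, 0.1938]
tool_rot: [-3.141, -0.001, 0.001]
force: [2.6, -0.3, 0.4]
grip_width: 0.0858
```

```bash
python3 - <<'E'
from workcell import bot
from h import *
f,T,s=wrist(bot); print(s["position"],s["tool_rot"])
np.savez("w4.npz",T=T,**f)
g=bot.grab_frame("top"); np.savez("top1.npz",**g)
cv2.imwrite("pics/w4.png",np.hstack([cv2.resize(f["color"],(400,300)),cv2.resize(g["color"],(400,300))])[...,::-1])
E
```

```text
[0.4783 0.0951 0.1938] [-3.1415 -0.0006  0.0011]
```

View pics/w4.png

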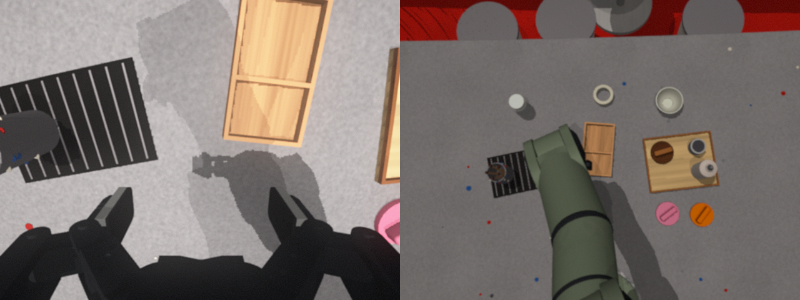

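Left: pot standing upright on the mat (wrist (10,135)); right: top view agrees, everything else unmoved. On to the bottle.

Emit:
carry_out(targets=[[-1,40,0,0,0,0,0],[-1,40,0,0,0,0,0],[-1,40,0,0,0,0,0],[-1,40,0,0,0,0,0],[-1,40,0,0,0,0,0]])

```text
clock: 9.03
position: [0.4735, -0.1049, 0.1938]
tool_rot: [3.142, -0.001, 0.001]
force: [1.0, -0.4, 0.3]
grip_width: 0.0855
```

Emit:
carry_out(targets=[[0,40,0,0,0,0,0],[0,40,0,0,0,0,0],[0,40,0,0,0,0,0],[0,40,0,0,0,0,0],[0,40,0,0,0,0,0]])

```text
clock: 9.45
position: [0.4737, -0.3051, 0.1938]
tool_rot: [3.142, -0.0, 0.001]
force: [1.1, 0.6, 0.4]
grip_width: 0.0853
```

Emit:
carry_out(targets=[[0,40,0,0,0,0,0],[0,20,0,0,0,0,0],[0,0,0,0,0,0,0],[0,0,0,0,0,0,0]])

```text
clock: 9.78
position: [0.4736, -0.364, 0.1932]
tool_rot: [-3.141, 0.0, -0.001]
force: [0.5, -0.6, 0.1]
grip_width: 0.0855
```

Emit:
carry_out(targets=[[-0.5,4.5,10,0,0,0,0],[0,0,30,0,0,0,0],[0,0,30,0,0,0,0],[0,0,15,0,0,0,0],[0,0,8,0,0,0,0]])

```text
clock: 10.2
position: [0.4729, -0.3659, 0.0977]
tool_rot: [-3.139, 0.002, 0.003]
force: [-0.1, -0.6, 0.2]
grip_width: 0.0853
```

Emit:
carry_out(targets=[[0,0,4,0,0,0,0],[0,0,1,0,0,0,0],[0,0,0,0,0,0,0],[0,0,0,0,0,0,0]])

```text
clock: 10.53
position: [0.4741, -0.3678, 0.0963]
tool_rot: [3.141, -0.001, 0.001]
force: [0.4, 0.4, 0.1]
grip_width: 0.0853
```

Emit:
carry_out(targets=[[0,0,0,0,0,0,255],[0,0,0,0,0,0,255],[0,0,0,0,0,0,255],[0,0,0,0,0,0,255],[0,0,0,0,0,0,255]], force=60)

```text
clock: 10.95
position: [0.4741, -0.3678, 0.0965]
tool_rot: [3.141, -0.001, 0.001]
force: [-1.3, 1.4, 13.0]
grip_width: 0.0585
```

Emit:
carry_out(targets=[[0,0,0,0,0,0,255],[0,0,-3,0,0,0,255],[0,0,-5,0,0,0,255],[0,0,-8,0,0,0,255],[0,0,0,0,0,0,255]])

```text
clock: 11.37
position: [0.4741, -0.368, 0.1129]
tool_rot: [3.141, -0.001, 0.001]
force: [0.3, -0.1, -3.4]
grip_width: 0.0583
```

Emit:
carry_out(targets=[[0,0,-30,0,0,0,255],[0,-10,-30,0,0,0,255],[2,-20,-5,0,0,0,255],[2,-30,0,0,0,0,255],[2,-38,0,0,0,0,255]])

```text
clock: 11.78
position: [0.4793, -0.2704, 0.1771]
tool_rot: [3.14, -0.001, -0.002]
force: [0.5, 0.5, -4.6]
grip_width: 0.0578
```

Emit:
carry_out(targets=[[2,-38,0,0,0,0,255],[2,-38,0,0,0,0,255],[2,-38,0,0,0,0,255],[2,-38,0,0,0,0,255],[2,-38,0,0,0,0,255]])

```text
clock: 12.2
position: [0.4891, -0.0779, 0.1766]
tool_rot: [3.141, -0.001, 0.001]
force: [2.2, 0.0, -4.6]
grip_width: 0.0582
```

Emit:
carry_out(targets=[[2,-38,0,0,0,0,255],[2,-38,0,0,0,0,255],[2,-38,0,0,0,0,255],[2,-38,0,0,0,0,255],[2,-38,0,0,0,0,255]])

```text
clock: 12.62
position: [0.4989, 0.1123, 0.1766]
tool_rot: [-3.142, -0.001, 0.001]
force: [1.8, 0.3, -3.5]
grip_width: 0.0584
```

Emit:
carry_out(targets=[[1,-38,0,0,0,0,255],[0,-30,0,0,0,0,255],[0,-20,0,0,0,0,255],[0,-10,0,0,0,0,255],[0,0,0,0,0,0,255]])

```text
clock: 13.03
position: [0.4997, 0.2107, 0.1763]
tool_rot: [-3.141, -0.0, 0.004]
force: [-0.9, 0.4, -3.6]
grip_width: 0.0585
```

Emit:
carry_out(targets=[[2,-7,10,0,0,0,255],[0,0,25,0,0,0,255],[0,0,20,0,0,0,255],[0,0,15,0,0,0,255],[0,0,5,0,0,0,255]])

```text
clock: 13.45
position: [0.5013, 0.2136, 0.0987]
tool_rot: [3.14, 0.003, -0.001]
force: [0.1, 0.6, -2.9]
grip_width: 0.0583
```

Emit:
carry_out(targets=[[0,0,3,0,0,0,255],[0,0,2,0,0,0,255],[0,0,1.5,0,0,0,255],[0,0,0,0,0,0,255]])

```text
clock: 13.78
position: [0.5023, 0.2153, 0.0952]
tool_rot: [-3.141, -0.001, 0.001]
force: [0.2, 0.3, -2.9]
grip_width: 0.0584
```

Emit:
carry_out(targets=[[0,0,1,0,0,0,255],[0,0,0,0,0,0,255],[0,0,0,0,0,0,255]])

```text
clock: 14.03
position: [0.5021, 0.2155, 0.0941]
tool_rot: [-3.141, -0.0, 0.001]
force: [-0.2, 1.0, -3.5]
grip_width: 0.058
```

Emit:
carry_out(targets=[[0,0,1,0,0,0,255],[0,0,1,0,0,0,255],[0,0,0,0,0,0,255],[0,0,0,0,0,0,255]])

```text
clock: 14.37
position: [0.5024, 0.2156, 0.0925]
tool_rot: [-3.141, -0.001, 0.001]
force: [-2.7, -0.9, 9.9]
grip_width: 0.0583
```

Emit:
carry_out(targets=[[0,0,0,0,0,0,200],[0,0,0,0,0,0,0],[0,0,0,0,0,0,0],[0,0,0,0,0,0,0],[0,0,0,0,0,0,0]])

```text
clock: 14.78
position: [0.502, 0.2155, 0.0918]
tool_rot: [-3.142, -0.0, 0.001]
force: [0.3, -1.1, 1.4]
grip_width: 0.0857
```

Emit:
carry_out(targets=[[0,0,-5,0,0,0,0],[0,0,-20,0,0,0,0],[0,0,-35,0,0,0,0],[0,0,-40,0,0,0,0],[0,40,-5,0,0,0,0]])

```text
clock: 15.2
position: [0.5036, 0.1827, 0.2028]
tool_rot: [-3.135, -0.007, 0.009]
force: [1.6, 0.9, 0.2]
grip_width: 0.0858
```

Emit:
carry_out(targets=[[0,40,-10,0,0,0,0],[0,40,-10,0,0,0,0],[0,40,-10,0,0,0,0],[0,40,0,0,0,0,0],[0,20,0,0,0,0,0]])

```text
clock: 15.62
position: [0.502, -0.0094, 0.2279]
tool_rot: [3.14, -0.001, -0.003]
force: [0.5, -0.8, -1.1]
grip_width: 0.0855
```

```bash
python3 - <<'E'
from workcell import bot
from h import *
f,T,s=wrist(bot); print(s["position"],s["tool_rot"])
np.savez("w5.npz",T=T,**f); g=bot.grab_frame("side")
cv2.imwrite("pics/w5.png",np.hstack([cv2.resize(f["color"],(400,300)),cv2.resize(g["color"],(400,300))])[...,::-1])
c=cloud(f,T);P=c[...,2];H,S,V=cv2.split(cv2.cvtColor(f["color"],cv2.COLOR_RGB2HSV))
m=(P>.017)&(P<.028)&(S>50)&(H<30)
for k in blobs(m,300)[:3]:
    q=c[k[:,0,1],k[:,0,0]][:,:2].astype(np.float32); r=cv2.minAreaRect(q); print(r)
E
```

```text
[ 0.502  -0.0094  0.2279] [ 3.1403 -0.0014 -0.003 ]
((0.5619941353797913, -0.004072241485118866), (0.11287948489189148, 0.19435718655586243), 84.20909881591797)
((0.5434762239456177, -0.23693479597568512), (0.08357424288988113, 0.08192392438650131), 6.569047451019287)
```

View pics/w5.png

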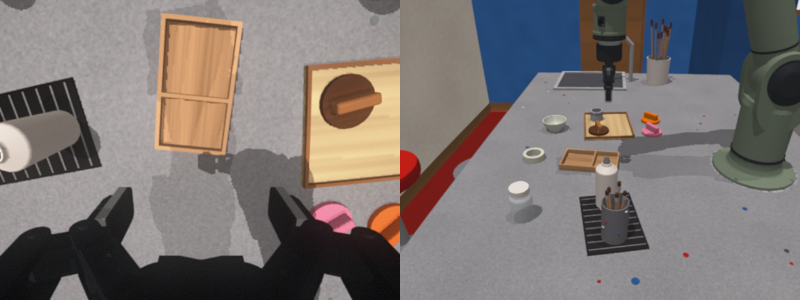

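Both stand upright on the mat (side view: bottle (605,180), pot (614,215)). Caddy centre is (.562,−.004), yaw −.10. Now the tin.

Emit:
carry_out(targets=[[6.2,39,10,0,0,0,0],[6.2,39,10,0,0,0,0],[6.2,39,10,0,0,0,0],[6.2,39,10,0,0,0,0],[6.2,39,10,0,0,0,0]])

```text
clock: 16.13
position: [0.5338, -0.2005, 0.1766]
tool_rot: [-3.141, -0.0, 0.002]
force: [1.0, -1.0, 0.1]
grip_width: 0.0852
```

Emit:
carry_out(targets=[[6.2,39,10,0,0,0,0],[6.2,39,10,0,0,0,0],[6.2,39,10,0,0,0,0],[6.2,35,10,0,0,0,0],[0,0,0,0,0,0,0]])

```text
clock: 16.55
position: [0.557, -0.3579, 0.1346]
tool_rot: [3.14, 0.002, -0.005]
force: [-0.4, -0.4, -0.3]
grip_width: 0.0855
```

Emit:
carry_out(targets=[[0,0,20,0,0,0,0],[0,0,20,0,0,0,0],[0,0,10,0,0,0,0],[0,0,0,0,0,0,0],[0,0,0,0,0,0,0]])

```text
clock: 16.97
position: [0.5587, -0.3509, 0.087]
tool_rot: [-3.141, 0.0, 0.002]
force: [-0.0, -0.6, 0.3]
grip_width: 0.0851
```

Emit:
carry_out(targets=[[-1,9.5,10,0,0,0,0],[0,0,20,0,0,0,0],[0,0,20,0,0,0,0],[0,0,9,0,0,0,0],[0,0,4,0,0,0,0]])

```text
clock: 17.38
position: [0.557, -0.3611, 0.0228]
tool_rot: [-3.141, 0.001, 0.001]
force: [0.5, -0.6, -0.3]
grip_width: 0.0854
```

Emit:
carry_out(targets=[[0,0,0,0,0,0,0],[0,0,0,0,0,0,0]])

```text
clock: 17.55
position: [0.5578, -0.3614, 0.0247]
tool_rot: [3.141, -0.001, 0.001]
force: [0.2, -0.0, -0.1]
grip_width: 0.0854
```

Emit:
carry_out(targets=[[0,0,0,0,0,0,255],[0,0,0,0,0,0,255],[0,0,0,0,0,0,255],[0,0,0,0,0,0,255],[0,0,0,0,0,0,255]], force=60)

```text
clock: 17.97
position: [0.5578, -0.3611, 0.0252]
tool_rot: [3.141, -0.001, 0.001]
force: [-3.4, 3.1, 13.4]
grip_width: 0.0546
```

Emit:
carry_out(targets=[[0,0,0,0,0,0,255],[0,0,-3,0,0,0,255],[0,0,-8,0,0,0,255],[0,0,-15,0,0,0,255],[0,0,0,0,0,0,255]])

```text
clock: 18.38
position: [0.5586, -0.3619, 0.0531]
tool_rot: [3.14, -0.003, 0.001]
force: [0.6, -1.2, -0.7]
grip_width: 0.0544
```

Emit:
carry_out(targets=[[0,0,-30,0,0,0,255],[0,-10,-30,0,0,0,255],[-5,-25,-7,0,0,0,255],[-5,-38,0,0,0,0,255],[-5,-38,0,0,0,0,255]])

```text
clock: 18.8
position: [0.5421, -0.2498, 0.118]
tool_rot: [3.141, -0.002, -0.001]
force: [1.0, 1.2, -1.7]
grip_width: 0.0544
```

Emit:
carry_out(targets=[[-5,-38,0,0,0,0,255],[-5,-38,0,0,0,0,255],[-5,-38,0,0,0,0,255],[-5,-38,0,0,0,0,255],[-5,-38,0,0,0,0,255]])

```text
clock: 19.22
position: [0.5168, -0.0584, 0.1174]
tool_rot: [3.142, -0.001, 0.001]
force: [1.2, -0.2, -1.1]
grip_width: 0.0541
```

Emit:
carry_out(targets=[[-5,-35,0,0,0,0.5,255],[-4,-20,0,0,0,0.45,255],[0,-7,0,0,0,0,255],[0,0,0,0,0,0,255],[0,0,0,0,0,0,255]])

```text
clock: 19.63
position: [0.5101, 0.0015, 0.1171]
tool_rot: [3.141, -0.001, -0.098]
force: [0.3, -1.1, -2.5]
grip_width: 0.0545
```

Emit:
carry_out(targets=[[-0.5,0,25,0,0,0,255],[0,0,25,0,0,0,255],[0,0,20,0,0,0,255],[0,0,12,0,0,0,255],[0,0,6,0,0,0,255]])

```text
clock: 20.05
position: [0.5087, 0.0002, 0.0273]
tool_rot: [3.141, 0.002, -0.1]
force: [-0.5, 0.5, -1.9]
grip_width: 0.0542
```

Emit:
carry_out(targets=[[0,0,2,0,0,0,255],[0,0,2,0,0,0,255],[0,0,0,0,0,0,255],[0,0,0,0,0,0,255]])

```text
clock: 20.38
position: [0.5097, 0.0019, 0.0255]
tool_rot: [-3.141, -0.001, -0.099]
force: [-0.5, 0.5, -2.4]
grip_width: 0.0539
```

Emit:
carry_out(targets=[[0,0,1.5,0,0,0,255],[0,0,1.5,0,0,0,255],[0,0,0,0,0,0,255],[0,0,0,0,0,0,255]])

```text
clock: 20.72
position: [0.5096, 0.0022, 0.0222]
tool_rot: [-3.141, -0.001, -0.098]
force: [-0.2, -0.9, 5.7]
grip_width: 0.0545
```

Emit:
carry_out(targets=[[0,0,1,0,0,0,255],[0,0,0,0,0,0,255],[0,0,0,0,0,0,255]])

```text
clock: 20.97
position: [0.5097, 0.0022, 0.0221]
tool_rot: [-3.141, -0.001, -0.098]
force: [-7.5, 0.5, 31.2]
grip_width: 0.0544
```

Tin seated. Releasing, then to the baren, with the turn (+1.93 rad of yaw) done above it.

Emit:
carry_out(targets=[[0,0,0,0,0,0,150],[0,0,0,0,0,0,0],[0,0,0,0,0,0,0],[0,0,0,0,0,0,0]])

```text
clock: 21.3
position: [0.5093, 0.0022, 0.0209]
tool_rot: [-3.142, -0.0, -0.098]
force: [0.9, 1.0, -0.9]
grip_width: 0.0849
```

Emit:
carry_out(targets=[[0,0,-5,0,0,0,0],[0,0,-25,0,0,0,0],[0,0,-35,0,0,0,0],[0,0,-35,0,0,0,0],[0,0,-35,0,0,0,0]])

```text
clock: 21.72
position: [0.5088, 0.0021, 0.1576]
tool_rot: [3.142, 0.001, -0.098]
force: [0.7, 0.3, -0.3]
grip_width: 0.0854
```

Emit:
carry_out(targets=[[9.5,39.4,0,0,0,0,0],[9.5,39.4,0,0,0,0,0],[9.5,39.4,0,0,0,0,0],[9.5,39.4,0,0,0,0,0],[9.5,39.4,0,0,0,0,0]])

```text
clock: 22.13
position: [0.537, -0.2005, 0.1563]
tool_rot: [-3.142, -0.0, -0.098]
force: [0.7, 0.2, 1.2]
grip_width: 0.0855
```

Emit:
carry_out(targets=[[9.5,39.4,0,0,0,0,0],[0,0,0,0,0,-0.92,0],[0,0,0,0,0,-0.92,0],[0,0,0,0,0,-0.92,0],[0,0,0,0,0,-0.92,0]])

```text
clock: 22.55
position: [0.5425, -0.2389, 0.1559]
tool_rot: [-3.141, 0.0, 0.291]
force: [0.1, 1.0, -0.3]
grip_width: 0.0856
```

Emit:
carry_out(targets=[[0,0,0,0,0,-0.92,0],[0,0,0,0,0,-0.92,0],[0,0,0,0,0,-0.92,0],[0,0,0,0,0,-0.92,0],[0,0,0,0,0,-0.92,0]])

```text
clock: 22.97
position: [0.5426, -0.2388, 0.156]
tool_rot: [-3.142, 0.0, 0.773]
force: [-0.6, 0.3, 0.0]
grip_width: 0.0854
```

Emit:
carry_out(targets=[[0,0,0,0,0,-0.92,0],[0,0,0,0,0,-0.92,0],[0,0,0,0,0,-0.92,0],[0,0,0,0,0,-0.92,0],[0,0,0,0,0,-0.92,0]])

```text
clock: 23.38
position: [0.5426, -0.2388, 0.156]
tool_rot: [-3.141, 0.0, 1.255]
force: [0.4, 0.5, 0.2]
grip_width: 0.0853
```

Emit:
carry_out(targets=[[0,0,0,0,0,-0.92,0],[0,0,0,0,0,-0.92,0],[0,0,0,0,0,-0.92,0],[0,0,0,0,0,-0.92,0],[0,0,0,0,0,-0.92,0]])

```text
clock: 23.8
position: [0.5426, -0.2388, 0.156]
tool_rot: [-3.141, 0.0, 1.737]
force: [-0.2, 0.3, -0.4]
grip_width: 0.0854
```

Emit:
carry_out(targets=[[0,0,0,0,0,-0.92,0],[0,0,0,0,0,0,0],[0,0,0,0,0,0,0]])

```text
clock: 24.05
position: [0.5426, -0.2389, 0.1559]
tool_rot: [-3.141, -0.0, 1.825]
force: [-0.1, 0.5, 0.2]
grip_width: 0.0854
```

```bash
python3 - <<'E'
from workcell import bot
from h import *
f,T,s=wrist(bot); print(s["position"],s["tool_rot"],s["qpos"])
cv2.imwrite("pics/w6.png",cv2.resize(f["color"],(480,360))[...,::-1])
print(plan(s,[.5435,-.2385,.024],1.837))
c=cloud(f,T);P=c[...,2]; H,S,V=cv2.split(cv2.cvtColor(f["color"],cv2.COLOR_RGB2HSV))
near=np.hypot(c[...,0]-.5435,c[...,1]+.2385)<.036
m=(P>.038)&(P<.055)&near; print(m.sum(),cv2.minAreaRect(c[m][:,:2].astype(np.float32)))
E
```

```text
[ 0.5426 -0.2389  0.1559] [-3.1414 -0.0002  1.825 ] [ 0.6551  0.5987 -0.4915  1.7387  0.3487  0.8921  0.2686]
(array([  0.1349,   1.043 , 131.8686]), array([-0.0016, -0.0015, -0.1146]))
2195 ((0.5436643362045288, -0.23717190325260162), (0.017737336456775665, 0.06502650678157806), 15.247823715209961)
```

View pics/w6.png

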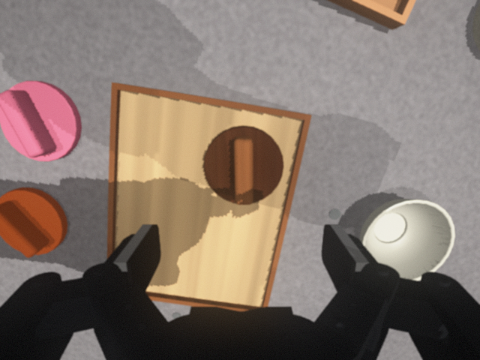

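Handle at (243,168) lies straight between the jaws and is aligned. Descending and gripping.

Emit:
carry_out(targets=[[0.5,1,30,0,0,-0.1,0],[0,0,30,0,0,0,0],[0,0,30,0,0,0,0],[0,0,20,0,0,0,0],[0,0,10,0,0,0,0]])

```text
clock: 24.52
position: [0.5424, -0.2375, 0.0333]
tool_rot: [-3.139, -0.002, 1.836]
force: [-0.1, -0.6, 0.6]
grip_width: 0.0851
```

Emit:
carry_out(targets=[[0,0,8,0,0,0,0],[0,0,2,0,0,0,0],[0,0,0,0,0,0,0],[0,0,0,0,0,0,0]])

```text
clock: 24.85
position: [0.5442, -0.2382, 0.0269]
tool_rot: [3.14, 0.001, 1.838]
force: [-0.5, 0.8, -1.0]
grip_width: 0.0857
```

Emit:
carry_out(targets=[[0,0,0,0,0,0,255],[0,0,0,0,0,0,255],[0,0,0,0,0,0,255],[0,0,0,0,0,0,255],[0,0,0,0,0,0,255]], force=50)

```text
clock: 25.27
position: [0.5436, -0.238, 0.026]
tool_rot: [3.141, 0.0, 1.839]
force: [0.2, 0.0, 0.6]
grip_width: 0.0256
```

Emit:
carry_out(targets=[[0,0,0,0,0,0,255],[0,0,0,0,0,0,255],[0,0,0,0,0,0,255]])

```text
clock: 25.52
position: [0.5438, -0.238, 0.0261]
tool_rot: [3.141, 0.0, 1.839]
force: [-0.3, 0.5, 6.2]
grip_width: 0.017
```

Emit:
carry_out(targets=[[0,0,-4,0,0,0,255],[0,0,-10,0,0,0,255],[0,0,-25,0,0,0,255],[0,0,-30,0,0,0,255],[0,0,-11,0,0,0,255]])

```text
clock: 25.93
position: [0.5448, -0.2382, 0.1098]
tool_rot: [3.139, 0.002, 1.839]
force: [0.8, -0.6, -1.1]
grip_width: 0.017
```

Emit:
carry_out(targets=[[17.1,9.8,0,0,0,0,255],[34.3,19.6,0,0,0,0,255],[34.3,19.6,0,0,0,0,255],[34.3,19.6,0,0,0,0,255],[34.3,19.6,0,0,0,0,255]])

```text
clock: 26.35
position: [0.5879, -0.0642, 0.1064]
tool_rot: [3.141, 0.0, 1.838]
force: [0.3, 0.2, -1.2]
grip_width: 0.017
```

Emit:
carry_out(targets=[[34.3,19.6,0,0,0,0,255],[17.1,9.8,0,0,0,0,255],[0,0,0,0,0,0,255],[0,0,0,0,0,0,255]])

```text
clock: 26.68
position: [0.6025, -0.007, 0.1061]
tool_rot: [3.141, -0.0, 1.841]
force: [-0.5, -0.8, -1.7]
grip_width: 0.0169
```

```bash
python3 - <<'E'
from workcell import bot
from h import *
f,T,s=wrist(bot); print(s["position"],s["tool_rot"],s["force"],s["grip_width"])
cv2.imwrite("pics/w7.png",cv2.resize(f["color"],(480,360))[...,::-1])
print(plan(s,[.6028,-.0081,.0231],1.838))
E
```

```text
[ 0.6025 -0.007   0.1061] [ 3.1415 -0.0003  1.8413] [-0.522  -0.7556 -1.7176] 0.016889712427557012
(array([-1.1513, -0.0599, 83.0012]), array([ 0.0012, -0.0025,  0.0315]))
```

View pics/w7.png

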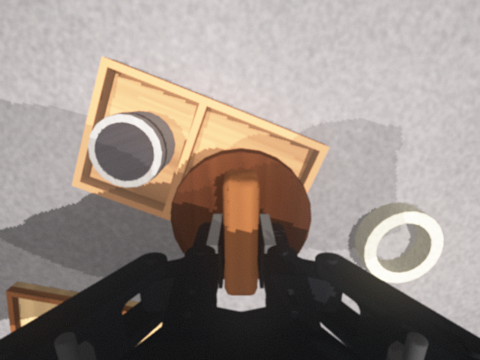

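Tin sits in the small cell (128,148) and the baren is held above the large cell. Lowering.

Emit:
carry_out(targets=[[-1,0,25,0,0,0,255],[0,0,25,0,0,0,255],[0,0,18,0,0,0,255],[0,0,6,0,0,0,255],[0,0,2,0,0,0,255]])

```text
clock: 27.15
position: [0.602, -0.0106, 0.0289]
tool_rot: [-3.14, -0.0, 1.837]
force: [-0.5, -0.5, -0.6]
grip_width: 0.0166
```

Emit:
carry_out(targets=[[0,0,2,0,0,0,255],[0,0,2,0,0,0,255],[0,0,1,0,0,0,255],[0,0,0,0,0,0,255],[0,0,0,0,0,0,255]])

```text
clock: 27.57
position: [0.603, -0.0095, 0.0253]
tool_rot: [3.141, 0.0, 1.839]
force: [-0.2, 0.2, -1.9]
grip_width: 0.017
```

Emit:
carry_out(targets=[[1,0,1,0,0,0,255],[0,0,1,0,0,0,255],[0,0,0.5,0,0,0,255],[0,0,0,0,0,0,255],[0,0,0,0,0,0,255]])

```text
clock: 27.98
position: [0.6027, -0.0082, 0.0231]
tool_rot: [3.141, 0.0, 1.839]
force: [-4.1, 0.8, 14.1]
grip_width: 0.0171
```

Emit:
carry_out(targets=[[0,0,0,0,0,0,130],[0,0,0,0,0,0,130],[0,0,0,0,0,0,130],[0,0,-5,0,0,0,130],[0,0,-15,0,0,0,130]])

```text
clock: 28.4
position: [0.6014, -0.0084, 0.0411]
tool_rot: [-3.139, -0.001, 1.839]
force: [0.0, -0.1, -0.2]
grip_width: 0.0417
```

Emit:
carry_out(targets=[[0,0,-30,0,0,0,130],[0,0,-30,0,0,0,0],[0,0,-30,0,0,0,0],[0,0,-30,0,0,0,0],[0,0,-30,0,0,0,0]])

```text
clock: 28.82
position: [0.6022, -0.0084, 0.1942]
tool_rot: [3.141, -0.0, 1.839]
force: [-0.3, 0.0, -0.6]
grip_width: 0.0852
```

Emit:
carry_out(targets=[[0,0,0,0,0,0.925,0],[0,0,0,0,0,0.925,0],[0,0,0,0,0,0.925,0],[0,0,0,0,0,0.925,0],[0,0,0,0,0,0.925,0]])

```text
clock: 29.23
position: [0.6024, -0.0084, 0.1927]
tool_rot: [3.141, -0.0, 1.35]
force: [0.3, 0.4, 0.6]
grip_width: 0.0856
```

Emit:
carry_out(targets=[[0,0,0,0,0,0.925,0],[0,0,0,0,0,0.925,0],[0,0,0,0,0,0.925,0],[0,0,0,0,0,0.925,0],[0,0,0,0,0,0.925,0]])

```text
clock: 29.65
position: [0.6025, -0.0084, 0.1926]
tool_rot: [-3.142, -0.0, 0.866]
force: [-0.6, 0.9, 0.1]
grip_width: 0.0854
```

Emit:
carry_out(targets=[[0,0,0,0,0,0.925,0],[0,0,0,0,0,0.925,0],[0,0,0,0,0,0.925,0],[0,0,0,0,0,0.925,0],[0,0,0,0,0,0.925,0]])

```text
clock: 30.07
position: [0.6024, -0.0083, 0.1926]
tool_rot: [-3.141, -0.0, 0.381]
force: [0.2, 0.3, -0.6]
grip_width: 0.0854
```

Emit:
carry_out(targets=[[0,0,0,0,0,0.925,0],[0,0,0,0,0,0.925,0],[0,0,0,0,0,0.925,0],[0,0,0,0,0,0.9,0],[0,0,0,0,0,0,0]])

```text
clock: 30.48
position: [0.6024, -0.0082, 0.1926]
tool_rot: [-3.141, -0.0, -0.003]
force: [-0.8, 0.4, 0.2]
grip_width: 0.0855
```

Emit:
carry_out(targets=[[-16.7,-37.3,0,0,0,0,0],[-16.7,-37.3,0,0,0,0,0],[-16.7,-37.3,0,0,0,0,0],[-16.7,-37.3,0,0,0,0,0],[0,0,0,0,0,0,0]])

```text
clock: 30.9
position: [0.5323, 0.1487, 0.1927]
tool_rot: [-3.138, 0.001, 0.014]
force: [0.1, 0.6, 0.5]
grip_width: 0.0854
```

```bash
python3 - <<'E'
from workcell import bot
from h import *
f,T,s=wrist(bot); print(s["position"],s["tool_rot"],s["qpos"])
cv2.imwrite("pics/w8.png",cv2.resize(f["color"],(480,360))[...,::-1])
print(plan(s,[.5022,.2155,.0925],0))
c=cloud(f,T);P=c[...,2]
m=(P>.085)&(P<.18)&(np.hypot(c[...,0]-.50,c[...,1]-.215)<.06);q=c[m]; print(cv2.minEnclosingCircle(q[:,:2].astype(np.float32)))
E
```

```text
[0.5323 0.1487 0.1927] [-3.1382  0.001   0.0135] [-0.3086  0.4541 -0.0933  1.8294  0.0493  0.8601 -1.9819]
(array([-29.0458, -66.8196, 100.4157]), array([-0.0324,  0.0097,  0.1292]))
((0.5020231008529663, 0.21403959393501282), 0.030196018517017365)
```

View pics/w8.png

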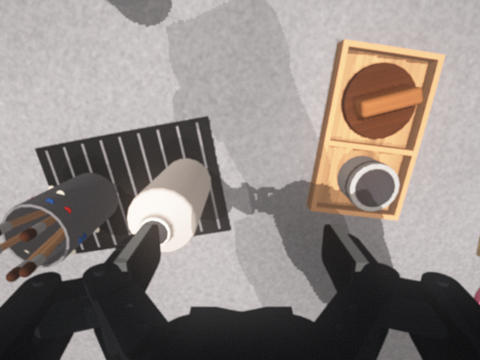

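Tin and baren flat in their cells, pot and bottle upright on the mat. Going back for the bottle.

Emit:
carry_out(targets=[[-15,-35,0,0,0,0,0],[-15,-33,0,0,0,0,0],[0,0,0,0,0,0,0],[0,0,0,0,0,0,0]])

```text
clock: 31.28
position: [0.505, 0.21, 0.1925]
tool_rot: [-3.141, 0.0, 0.007]
force: [0.2, -1.0, 0.1]
grip_width: 0.0855
```

Emit:
carry_out(targets=[[-3,-5,25,0,0,0,0],[0,0,30,0,0,0,0],[0,0,25,0,0,0,0],[0,0,10,0,0,0,0],[0,0,4,0,0,0,0]])

```text
clock: 31.7
position: [0.5023, 0.2122, 0.0969]
tool_rot: [3.14, 0.002, 0.001]
force: [0.4, 0.4, 0.7]
grip_width: 0.0851
```

Emit:
carry_out(targets=[[0,0,4,0,0,0,0],[0,0,0,0,0,0,0],[0,0,0,0,0,0,0]])

```text
clock: 31.95
position: [0.5032, 0.2136, 0.0953]
tool_rot: [-3.141, -0.001, 0.001]
force: [0.0, 0.2, 0.8]
grip_width: 0.0855
```

Emit:
carry_out(targets=[[-1,-1.5,2.5,0,0,0,0],[0,0,0,0,0,0,0],[0,0,0,0,0,0,0]])

```text
clock: 32.2
position: [0.5015, 0.2154, 0.0922]
tool_rot: [-3.141, -0.0, 0.001]
force: [0.4, 0.3, 0.9]
grip_width: 0.085
```

Emit:
carry_out(targets=[[0,0,0,0,0,0,255],[0,0,0,0,0,0,255],[0,0,0,0,0,0,255],[0,0,0,0,0,0,255],[0,0,0,0,0,0,255]], force=60)

```text
clock: 32.62
position: [0.5019, 0.2153, 0.0925]
tool_rot: [-3.141, -0.001, 0.001]
force: [-1.6, -0.5, 12.1]
grip_width: 0.0583
```

Emit:
carry_out(targets=[[0,0,0,0,0,0,255],[0,0,-3,0,0,0,255],[0,0,-8,0,0,0,255],[0,0,-15,0,0,0,255],[0,0,0,0,0,0,255]])

```text
clock: 33.03
position: [0.5024, 0.2155, 0.1201]
tool_rot: [-3.14, -0.002, 0.001]
force: [0.2, 0.6, -2.7]
grip_width: 0.0583
```

Emit:
carry_out(targets=[[0,0,-30,0,0,0,255],[0,10,-30,0,0,0,255],[-2,20,0,0,0,0,255],[-2,30,0,0,0,0,255],[-2,38,0,0,0,0,255]])

```text
clock: 33.45
position: [0.4954, 0.1178, 0.178]
tool_rot: [-3.141, -0.001, 0.004]
force: [0.6, -0.1, -3.3]
grip_width: 0.0581
```

Emit:
carry_out(targets=[[-2,38,0,0,0,0,255],[-2,38,0,0,0,0,255],[-2,38,0,0,0,0,255],[-2,38,0,0,0,0,255],[-2,38,0,0,0,0,255]])

```text
clock: 33.87
position: [0.4852, -0.0747, 0.1777]
tool_rot: [3.142, -0.0, 0.001]
force: [1.7, 0.0, -2.5]
grip_width: 0.0581
```

Emit:
carry_out(targets=[[-2,38,0,0,0,0,255],[-2,38,0,0,0,0,255],[-2,38,0,0,0,0,255],[-2,38,0,0,0,0,255],[-2,38,0,0,0,0,255]])

```text
clock: 34.28
position: [0.4754, -0.2648, 0.1776]
tool_rot: [-3.142, 0.0, 0.001]
force: [1.2, 0.7, -3.5]
grip_width: 0.0579
```

Emit:
carry_out(targets=[[-2,38,0,0,0,0,255],[0,35,0,0,0,0,255],[0,22,0,0,0,0,255],[0,10,0,0,0,0,255],[0,0,0,0,0,0,255]])

```text
clock: 34.7
position: [0.4732, -0.3701, 0.1772]
tool_rot: [3.141, 0.001, -0.002]
force: [-0.3, -0.8, -3.7]
grip_width: 0.0581
```

Emit:
carry_out(targets=[[0,0,0,0,0,0,255],[0,0,0,0,0,0,255]])

```text
clock: 34.87
position: [0.4744, -0.3663, 0.1776]
tool_rot: [-3.141, 0.0, 0.002]
force: [0.0, 0.3, -3.9]
grip_width: 0.0583
```

Emit:
carry_out(targets=[[0,1.7,25,0,0,0,255],[0,0,25,0,0,0,255],[0,0,15,0,0,0,255],[0,0,6,0,0,0,255],[0,0,2,0,0,0,255]])

```text
clock: 35.28
position: [0.4741, -0.3682, 0.104]
tool_rot: [-3.14, 0.001, 0.002]
force: [-0.2, -0.2, -2.7]
grip_width: 0.0581
```

Emit:
carry_out(targets=[[0,0,0,0,0,0,255],[0,0,0,0,0,0,255],[0,0,0,0,0,0,255]])

```text
clock: 35.53
position: [0.4747, -0.3698, 0.1059]
tool_rot: [3.141, -0.001, 0.001]
force: [0.6, -0.4, -3.2]
grip_width: 0.058
```

Lowering the remaining 9 mm, with a small correction.

Emit:
carry_out(targets=[[-0.5,-1.7,4,0,0,0,255],[0,0,2,0,0,0,255],[0,0,1,0,0,0,255],[0,0,0,0,0,0,255],[0,0,0,0,0,0,255]])

```text
clock: 35.95
position: [0.4735, -0.3679, 0.0977]
tool_rot: [-3.142, 0.0, 0.001]
force: [0.4, 0.6, -2.8]
grip_width: 0.0581
```

Emit:
carry_out(targets=[[0,0,1,0,0,0,255],[0,0,1,0,0,0,255],[0,0,0,0,0,0,255],[0,0,0,0,0,0,255]])

```text
clock: 36.28
position: [0.4741, -0.368, 0.0966]
tool_rot: [3.141, -0.001, 0.001]
force: [-1.7, 2.6, 10.4]
grip_width: 0.0578
```

Emit:
carry_out(targets=[[0,0,0,0,0,0,200],[0,0,0,0,0,0,0],[0,0,0,0,0,0,0],[0,0,0,0,0,0,0],[0,0,0,0,0,0,0]])

```text
clock: 36.7
position: [0.4735, -0.368, 0.0957]
tool_rot: [3.142, 0.0, 0.001]
force: [0.4, 1.1, -0.5]
grip_width: 0.0853
```

Emit:
carry_out(targets=[[0,0,-5,0,0,0,0],[0,0,-20,0,0,0,0],[0,0,-35,0,0,0,0],[0,0,-40,0,0,0,0],[1,-40,0,0,0,0,0]])

```text
clock: 37.12
position: [0.4755, -0.3353, 0.2027]
tool_rot: [3.134, -0.008, -0.007]
force: [1.5, -1.8, 0.4]
grip_width: 0.0855
```

Emit:
carry_out(targets=[[1,-40,0,0,0,0,0],[1,-40,0,0,0,0,0],[1,-40,0,0,0,0,0],[0,-40,0,0,0,0,0],[0,-40,0,0,0,0,0]])

```text
clock: 37.53
position: [0.477, -0.1262, 0.1963]
tool_rot: [3.141, -0.001, 0.001]
force: [0.7, 0.2, 0.0]
grip_width: 0.0855
```

Emit:
carry_out(targets=[[0,-40,0,0,0,0,0],[0,-40,0,0,0,0,0],[0,-40,0,0,0,0,0],[0,-40,0,0,0,0,0],[0,-40,0,0,0,0,0]])

```text
clock: 37.95
position: [0.4768, 0.074, 0.1964]
tool_rot: [-3.142, -0.001, 0.001]
force: [1.1, 0.5, -0.1]
grip_width: 0.0854
```

Emit:
carry_out(targets=[[0,-40,0,0,0,0,0],[0,-40,0,0,0,0,0],[0,-40,0,0,0,0,0],[0,-40,0,0,0,0,0],[0,-40,0,0,0,0,0]])

```text
clock: 38.37
position: [0.4766, 0.2741, 0.1963]
tool_rot: [-3.141, -0.001, 0.001]
force: [1.1, 0.4, -0.5]
grip_width: 0.0854
```

Emit:
carry_out(targets=[[0,-30,0,0,0,0,0],[0,-20,0,0,0,0,0],[0,0,0,0,0,0,0],[0,0,0,0,0,0,0],[0,0,0,0,0,0,0]])

```text
clock: 38.78
position: [0.477, 0.3212, 0.1959]
tool_rot: [3.141, -0.0, 0.0]
force: [0.2, -0.2, -0.1]
grip_width: 0.0856
```

Emit:
carry_out(targets=[[1.5,-15.7,5,0,0,0,0],[0,0,30,0,0,0,0],[0,0,30,0,0,0,0],[0,0,20,0,0,0,0],[0,0,10,0,0,0,0]])

```text
clock: 39.2
position: [0.4778, 0.3364, 0.0984]
tool_rot: [3.14, 0.002, -0.0]
force: [-0.6, -1.4, -0.3]
grip_width: 0.0852
```

Emit:
carry_out(targets=[[0,0,2,0,0,0,0],[0,0,0,0,0,0,0],[0,0,0,0,0,0,0],[0,0,0,0,0,0,0]])

```text
clock: 39.53
position: [0.479, 0.3381, 0.1002]
tool_rot: [-3.14, -0.002, 0.001]
force: [0.3, -0.6, -0.2]
grip_width: 0.0854
```

Emit:
carry_out(targets=[[-0.3,1,6,0,0,0,0],[0,0,4,0,0,0,0],[0,0,1,0,0,0,0],[0,0,0,0,0,0,0],[0,0,0,0,0,0,0]])

```text
clock: 39.95
position: [0.478, 0.3368, 0.0878]
tool_rot: [3.142, 0.0, 0.001]
force: [0.2, 0.3, -0.5]
grip_width: 0.0856
```

Emit:
carry_out(targets=[[0,0,0,0,0,0,255],[0,0,0,0,0,0,255],[0,0,0,0,0,0,255],[0,0,0,0,0,0,255],[0,0,0,0,0,0,255]], force=70)

```text
clock: 40.37
position: [0.4786, 0.3372, 0.0888]
tool_rot: [-3.141, -0.001, 0.001]
force: [-0.1, 0.3, 12.2]
grip_width: 0.0639
```

Emit:
carry_out(targets=[[0,0,0,0,0,0,255],[0,0,-3,0,0,0,255],[0,0,-8,0,0,0,255],[0,0,-15,0,0,0,255],[0,0,0,0,0,0,255]])

```text
clock: 40.78
position: [0.4788, 0.3374, 0.1162]
tool_rot: [-3.14, -0.002, 0.001]
force: [1.5, -0.7, -2.5]
grip_width: 0.0639
```

Emit:
carry_out(targets=[[0,0,-30,0,0,0,255],[0,10,-30,0,0,0,255],[-1.5,20,0,0,0,0,255],[-1.5,30,0,0,0,0,255],[-1.5,38,0,0,0,0,255]])

```text
clock: 41.2
position: [0.4732, 0.2395, 0.174]
tool_rot: [-3.14, -0.001, 0.004]
force: [1.7, -0.1, -3.1]
grip_width: 0.0639
```

Emit:
carry_out(targets=[[-1.5,38,0,0,0,0,255],[-1.5,38,0,0,0,0,255],[-1.5,38,0,0,0,0,255],[-1.5,38,0,0,0,0,255],[-1.5,38,0,0,0,0,255]])

```text
clock: 41.62
position: [0.4658, 0.047, 0.1738]
tool_rot: [-3.142, -0.0, 0.001]
force: [1.3, -0.0, -2.5]
grip_width: 0.0639
```

Emit:
carry_out(targets=[[-1,38,0,0,0,0,255],[-1,38,0,0,0,0,255],[-1,38,0,0,0,0,255],[-1,38,0,0,0,0,255],[-1,38,0,0,0,0,255]])

```text
clock: 42.03
position: [0.461, -0.1431, 0.1738]
tool_rot: [3.142, -0.0, 0.001]
force: [1.2, 0.9, -2.5]
grip_width: 0.0633
```

Emit:
carry_out(targets=[[0,38,0,0,0,0,255],[0,35,0,0,0,0,255],[0,22,0,0,0,0,255],[0,10,0,0,0,0,255],[0,0,0,0,0,0,255]])

```text
clock: 42.45
position: [0.4611, -0.2484, 0.1735]
tool_rot: [3.141, 0.0, -0.002]
force: [-0.2, -0.1, -3.6]
grip_width: 0.0641
```

Emit:
carry_out(targets=[[0,0,0,0,0,0,255],[0,0,0,0,0,0,255]])

```text
clock: 42.62
position: [0.4618, -0.2448, 0.1737]
tool_rot: [-3.141, 0.0, 0.002]
force: [-0.4, 0.9, -2.2]
grip_width: 0.064
```

Emit:
carry_out(targets=[[-1.2,1.5,25,0,0,0,255],[0,0,25,0,0,0,255],[0,0,15,0,0,0,255],[0,0,6,0,0,0,255],[0,0,2,0,0,0,255]])

```text
clock: 43.03
position: [0.4604, -0.2464, 0.1001]
tool_rot: [-3.141, 0.001, 0.003]
force: [0.3, 0.3, -2.2]
grip_width: 0.0635
```

Emit:
carry_out(targets=[[0,0,0,0,0,0,255],[0,0,0,0,0,0,255],[0,0,0,0,0,0,255]])

```text
clock: 43.28
position: [0.461, -0.2478, 0.1018]
tool_rot: [3.141, -0.001, 0.001]
force: [0.9, -0.4, -3.2]
grip_width: 0.0638
```

Emit:
carry_out(targets=[[-0.5,-1.6,4,0,0,0,255],[0,0,2,0,0,0,255],[0,0,1,0,0,0,255],[0,0,0,0,0,0,255],[0,0,0,0,0,0,255]])

```text
clock: 43.7
position: [0.4599, -0.2461, 0.0937]
tool_rot: [-3.142, 0.0, 0.001]
force: [0.9, 0.9, -2.2]
grip_width: 0.0638
```

Emit:
carry_out(targets=[[0,0,1,0,0,0,255],[0,0,1,0,0,0,255],[0,0,0,0,0,0,255],[0,0,0,0,0,0,255]])

```text
clock: 44.03
position: [0.4607, -0.2461, 0.0928]
tool_rot: [3.141, -0.002, 0.001]
force: [-1.5, 3.4, 17.3]
grip_width: 0.0637
```

Contact at the same TCP pose as the original grasp. Releasing, then going back to the first viewpoint to compare.

Emit:
carry_out(targets=[[0,0,0,0,0,0,200],[0,0,0,0,0,0,0],[0,0,0,0,0,0,0],[0,0,0,0,0,0,0],[0,0,0,0,0,0,0]])

```text
clock: 44.45
position: [0.4599, -0.2462, 0.0918]
tool_rot: [3.142, 0.0, 0.001]
force: [0.4, -0.2, 1.5]
grip_width: 0.0858
```

Emit:
carry_out(targets=[[0,0,-5,0,0,0,0],[0,0,-20,0,0,0,0],[0,0,-35,0,0,0,0],[0,0,-40,0,0,0,0],[0,0,-40,0,0,0,0]])

```text
clock: 44.87
position: [0.4594, -0.2459, 0.2336]
tool_rot: [-3.141, 0.001, 0.001]
force: [1.0, -0.7, 0.3]
grip_width: 0.0852
```

Emit:
carry_out(targets=[[0,0,-40,0,0,0,0],[0,27,-40,0,0,0,0],[0,27,-20,0,0,0,0],[0,0,0,0,0,0,0],[0,0,0,0,0,0,0]])

```text
clock: 45.28
position: [0.4598, -0.2977, 0.3275]
tool_rot: [3.14, -0.002, -0.001]
force: [-0.8, 0.1, -0.4]
grip_width: 0.0857
```

Emit:
carry_out(targets=[[0,0,0,0,0,0,0],[0,0,0,0,0,0,0],[0,0,0,0,0,0,0]])

```text
clock: 45.53
position: [0.4599, -0.2956, 0.3257]
tool_rot: [-3.141, 0.001, 0.002]
force: [0.2, -0.5, 0.0]
grip_width: 0.0853
```

```bash
python3 - <<'E'
from workcell import bot
from h import *
f,T,s=wrist(bot); print(s["position"],s["tool_rot"],s["clock"])
c=cloud(f,T);P=c[...,2]
for n,x,y,z0,z1 in(("bottle",.473,-.3687,.085,.18),("pot",.46,-.246,.1,.122),("brush",.46,-.246,.14,.19),("tin",.509,.001,.038,.06)):
    q=c[(P>z0)&(P<z1)&(np.hypot(c[...,0]-x,c[...,1]-y)<.05)]; print(n,cv2.minEnclosingCircle(q[:,:2].astype(np.float32)),(q.min(0)+q.max(0))/2,np.percentile(q[:,2],99.5))
g=bot.grab_frame("side"); cg=cloud(g); t=bot.grab_frame("top"); ct=cloud(t)
d=np.hypot(ct[...,0]-.6028,ct[...,1]+.008); print("baren top z",np.median(ct[(d<.006)][:,2]),"tin top",np.percentile(ct[np.hypot(ct[...,0]-.5095,ct[...,1]-.001)<.028][:,2],[50,95]))
cv2.imwrite("pics/w9.png",np.hstack([cv2.resize(f["color"],(400,300)),cv2.resize(g["color"],(400,300))])[...,::-1])
E
```

```text
[ 0.4599 -0.2956  0.3257] [-3.1408  0.0011  0.002 ] 45.5333
bottle ((0.47461998462677, -0.3684917986392975), 0.029621344059705734) [ 0.4748 -0.3685  0.1245] 0.16244462379047084
pot ((0.4616733491420746, -0.2459505945444107), 0.03613833338022232) [ 0.4617 -0.2466  0.111 ] 0.12130876109286806
brush ((0.46156978607177734, -0.2459934800863266), 0.025794535875320435) [ 0.4608 -0.2452  0.1502] 0.16015799894656704
tin ((0.5102590918540955, -0.0005843654507771134), 0.02912266179919243) [ 0.5098 -0.0006  0.0443] 0.04998470397194465
baren top z 0.04317717735100901 tin top [0.0495 0.0535]
```

View pics/w9.png

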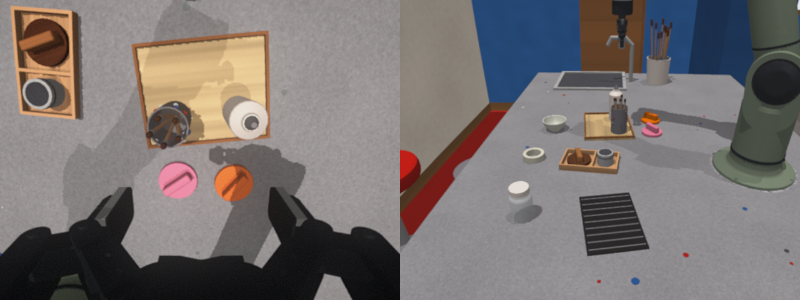

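Bottle and pot stand on the tray within about 2 mm of the start, the tin and baren are flat in the caddy (top heights 50 and 43 mm as expected), and the bystanders are untouched. Handing in.

```bash
python3 -c "
from workcell import bot
print(bot.job_done())"
```

```text
the job is handed in; nothing more can be done
None
```

The job is done and handed in at 45.5 s of the 144 s allowed. In the order asked:
- **Out of the way:** the pot and then the bottle went to the mat.
- **Packing the caddy:** the tin went into the smaller cell and the brown baren, handle up, into the larger one.
- **Back again:** the bottle and then the pot went back to the tray.

My last checks, after the gripper had let go and moved clear:
- **Bottle and pot:** both are upright. They measured 1.6 mm from their starting positions, nearly all along x, which is within the 2 mm calibration error. By the arm's own position readings, each was let go within 0.2 mm of where it was first picked up.
- **Tin and baren:** their tops measured about 50 mm and 43 mm above the counter, which is right for lying flat on the caddy floor.
- **Everything else:** the soap jar, bowl, tape roll and the pink and orange look-alikes look unmoved in the pictures.

The highest force I read was about 31 N, when the tin was set down; I only took readings at the end of each move. None of the checks failed or disagreed.

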